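Strip the change gears off a lathe banjo and put them away

TASK

The four change gears of the last lathe job still sit in pairs on the two studs of the banjo. Take them off one after another and put each away in the gear tray, lying flat in the one pocket made for its size. Set each gear down; do not drop any.

Things in the scene. Friction and masses are not known exactly. Their poses are not given: they have to be found in the camera images.
- gear_20: The smallest of four plain steel spur gears: 20 teeth, 33 mm over the teeth, 16 mm thick, bore 18 mm right through, loose. Starts as the upper gear on one of the banjo's two studs (lying on a larger gear; either stud). Origin: centre of its underside; z is its axis, up. It can be gripped anywhere across its diameter.
- gear_28: The second smallest of four plain steel spur gears: 28 teeth, 45 mm over the teeth, 16 mm thick, bore 18 mm right through, loose. Starts as the upper gear on one of the banjo's two studs (lying on a larger gear; either stud). Origin: centre of its underside; z is its axis, up. It can be gripped anywhere across its diameter.
- gear_35: The second largest of four plain steel spur gears: 35 teeth, 55.5 mm over the teeth, 16 mm thick, bore 18 mm right through, loose. Starts as the lower gear on one of the banjo's two studs (under a smaller gear; either stud). Origin: centre of its underside; z is its axis, up. It can be gripped anywhere across its diameter.
- gear_42: The largest of four plain steel spur gears: 42 teeth, 66 mm over the teeth, 16 mm thick, bore 18 mm right through, loose. Starts as the lower gear on one of the banjo's two studs (under a smaller gear; either stud). Origin: centre of its underside; z is its axis, up. It can be gripped anywhere across its diameter.
- block_20: Fixed light wooden block, 87 x 87 x 18 mm, one of four in the gear tray, with a round flat felt-lined pocket 41 mm across and 6 mm deep, mouth bevelled 3 mm wider all round: the pocket of the smallest gear. Origin: centre of its underside, below the pocket's centre, 4 mm above the bench; z up, x and y along its sides. Pocket floor at z = 12 mm, top face at 18 mm.
- block_28: Fixed light wooden block, 87 x 87 x 18 mm, one of four in the gear tray, with a round flat felt-lined pocket 53 mm across and 6 mm deep, mouth bevelled 3 mm wider all round: the pocket of the second smallest gear. Origin: centre of its underside, below the pocket's centre, 4 mm above the bench; z up, x and y along its sides. Pocket floor at z = 12 mm, top face at 18 mm.
- block_35: Fixed light wooden block, 87 x 87 x 18 mm, one of four in the gear tray, with a round flat felt-lined pocket 63.5 mm across and 6 mm deep, mouth bevelled 3 mm wider all round: the pocket of the second largest gear. Origin: centre of its underside, below the pocket's centre, 4 mm above the bench; z up, x and y along its sides. Pocket floor at z = 12 mm, top face at 18 mm.
- block_42: Fixed light wooden block, 87 x 87 x 18 mm, one of four in the gear tray, with a round flat felt-lined pocket 74 mm across and 6 mm deep, mouth bevelled 3 mm wider all round: the pocket of the largest gear. Origin: centre of its underside, below the pocket's centre, 4 mm above the bench; z up, x and y along its sides. Pocket floor at z = 12 mm, top face at 18 mm.
- gear_tray: Fixed square dark-rimmed wooden tray, 192 x 192 mm, rim 15 mm above the bench, holding the four pocket blocks two by two, 88 mm between centres, in any order. Origin: centre of its underside on the bench; z up, x and y along its sides. A seated gear stands 10 mm proud of its block.
- banjo: Fixed dark grey slotted arm of a lathe lying on the bench, 247 x 56 x 14 mm, clamp ring at its +x end (18 mm high). Origin: its underside midway between two upright studs at x = -60 and +60 mm; z up. Studs: 14 mm thick, then a 10 mm thread, tip 67.5 mm above the bench. A lower gear's underside is 20 mm above the bench, the upper gear lies on it at 36 mm. Gears lift straight up off.
There are look-alikes about, which are no part of the job. Leave any green look-alike of the gear_28 alone.

How it is judged (in metres and radians):
At the end, for the whole second after the job is handed in: Each of the four gears lies at rest in the pocket of its own size: centre within 8 mm of the pocket's centre, underside within 2.5 mm of the pocket floor, level within 4 degrees (horizontal distance between gear_20 and block_20 below 0.008 m and z of gear_20 in the frame of block_20 between 0.009 and 0.0145 m and angle between each of gear_20, gear_28, gear_35, gear_42's own z axis and vertical below 0.07 rad and linear speed of each of gear_20, gear_28, gear_35, gear_42 below 0.02 m/s and horizontal distance between gear_28 and block_28 below 0.008 m and z of gear_28 in the frame of block_28 between 0.009 and 0.0145 m and horizontal distance between gear_35 and block_35 below 0.008 m and z of gear_35 in the frame of block_35 between 0.009 and 0.0145 m and horizontal distance between gear_42 and block_42 below 0.008 m and z of gear_42 in the frame of block_42 between 0.009 and 0.0145 m); the robot touches nothing.
It fails at once if the 20-tooth gear is dropped: it falls clear of the fingers faster than 0.7 m/s (a fall of about 25 mm) (linear speed of gear_20 above 0.7 m/s and contact force between the fingers and gear_20 below 0.05 N).
It fails at once if the 28-tooth gear is dropped: it falls clear of the fingers faster than 0.7 m/s (a fall of about 25 mm) (linear speed of gear_28 above 0.7 m/s and contact force between the fingers and gear_28 below 0.05 N).
It fails at once if the 35-tooth gear is dropped: it falls clear of the fingers faster than 0.7 m/s (a fall of about 25 mm) (linear speed of gear_35 above 0.7 m/s and contact force between the fingers and gear_35 below 0.05 N).
It fails at once if the 42-tooth gear is dropped: it falls clear of the fingers faster than 0.7 m/s (a fall of about 25 mm) (linear speed of gear_42 above 0.7 m/s and contact force between the fingers and gear_42 below 0.05 N).
It also fails if it takes over 96 s, if anything falls off the work surface, if the arm or the gripper's body presses on something with over 40 N, if the wrist force passes 120 N, or if a joint passes its speed limit or range.

ROBOT

A 6-joint arm with a two-finger parallel gripper is mounted at the origin on a cart in front of the work surface, level with it; the furniture and walls round the work are solid. World frame = base frame: x ahead of the robot, y to its left, z up, the work surface at z = 0. Lengths are in mm, angles in rad, forces in N, time in s.
With the tool pointing down it reaches from about 300 to 775 mm from the base axis. Payload 14.6 kg.
Tool frame: the origin (TCP) lies between the finger pads; the fingertips stand ahead of it and the grasp point (between the pads) lies 11 mm behind it (manip.finger_overhang is the z of the fingertips in the tool frame, in mm); z points along the fingers, y is the line along which they close (so a half turn about z gives the same grasp; the last joint's range is limited). The gripper opens to 94 mm and grips with 3 to 60 N. Pads are 16 mm wide; open, the fingers measure 119 mm over their backs; the gripper's body (75 mm by 177 mm) begins 78 mm behind the grasp point.
Start: joints at [-1.274, 0.3, 1.521, -0, 1.321, -0.067], TCP at [195.698, -513.996, 213.446] pointing down, gripper open.
Joint ranges: [-3.03, 3.03], [-0.79, 2.21], [0.23, 2.52], [-1.04, 4.18], [0, 3.07], [-2.55, 2.55]. Speed limits (rad/s): [2.22, 2.22, 2.57, 3.14, 3.14, 3.14].

INTERFACE

Orientations are given as [roll, pitch, yaw] about the fixed x, y, z axes, in that order (R = Rz(yaw) Ry(pitch) Rx(roll)).
In Python, from cell import manip gives the robot as it stands.
- The arm moves only by the tool jog_arm, never from a script. Its argument "series" is a list of rows, each a list of 7 numbers: the shift along the world's x, y, z as a fraction of full scale, then the turn, a rotation vector about the world's x, y, z as a fraction of full scale, then the closure, from 0 (fully open) to 1 (shut). In form: [[dx, dy, dz, wx, wy, wz, fingers], ...]. A call has 1 to 8 rows; each row is the pose to reach, as a shift and turn from the pose commanded when the call began; what a row does not reach only later rows make up. Full scale, the value 1, is 120 mm for a shift and 90 degrees for a turn. A row lasts 1/12 s, in which the tool goes at most 41.7 mm and 7.16 degrees, less where a joint would pass 70% of its speed; a pose out of reach is approached as far as the arm can. A call with a number of a shift or a turn outside -1 to 1 is refused whole. A call with a gripper value outside its range is refused whole. The fingers move at their own pace and stop on an object; "grip_force" is the grip in N (left out, the last holds). Time passes only in rows, so rows that repeat a pose let the fingers close. It gives the time, the measured TCP pose, the force, the opening and the grip force at its end, in the units of the state.
- manip.read_state(): the state, without advancing time (a new reading comes with each control period).
- manip.camera(name): name is "side" or "top"; returns a dict with "frame" (384x512x3 uint8, red, green, blue), "vfov" (degrees; the focal length in pixels is half the picture's height over the tangent of half this angle, whatever the lens; pixels are square), "cx", "cy" (the principal point, pixels), "R" (3x3) and "t" (3): a world point X has camera coordinates R X + t. Camera axes: x right, y down, z forward; pixel columns grow to the right and rows downward; lengths in mm; the calibration is good to about 2 mm. A picture is of the moment at which its call begins. There is no depth.
- manip.sign_off(): hands the job in; it is judged then, once.
The state is a dict: "clock": time; "joints": joint angles; "qd": joint speeds; "effort": joint torques, N m; "eef_pos": TCP position; "eef_rot": TCP orientation; "wrist_force": force on the tool from outside, world axes, zero at the start; "moment": the same for the moment, N m; "finger_gap": finger opening in mm; "finger_force": force on a finger pad.
Only numpy, scipy, OpenCV 4.12 (cv2) and the standard library are available. Lean on these libraries where they do the work, as an engineer would, in place of code of your own. Each camera call takes 0.05 s, during which the arm holds its last target. There are 200 camera calls.

## Working session

There is one attempt and no reset: what is moved stays moved. The work goes in short steps, Python scripts to look and compute and a tool call to move; the robot and the scene stay as the last step left them, time stands still between calls to the robot, and variables do not carry over. Pictures are saved under pics/ and viewed, at most 14 in all, crops included, and the job is handed in when it is done.

Besides the shell and the picture viewer there is one more tool, called after "Request:" as a command line: name --pt "numbers of a row" for each row, then --argument value for the rest. jog_arm: Moves the arm, as the interface text tells. Its arguments: {"type":"object","properties":{"series":{"type":"array"},"grip_force":{"type":"number"}},"required":["series"]}

```bash
ls; mkdir -p pics; python3 - <<'E'
from cell import manip
import cv2,json,numpy as np
for n in("top","side"):
    c=manip.camera(n); cv2.imwrite(f"pics/{n}0.png",c["frame"][:,:,::-1])
    print(n,c["vfov"],c["cx"],c["cy"],np.round(c["R"],4).tolist(),np.round(c["t"],1).tolist(), [k for k in c])
print(manip.read_state(),manip.finger_overhang)
E
```

```text
pics
top 48.93889582601163 255.07672044680692 194.0212750003408 [[-0.0129, -0.9999, -0.0076], [-0.9887, 0.0139, -0.1494], [0.1495, 0.0056, -0.9887]] [3.7, 596.6, 841.2] ['frame', 'vfov', 'cx', 'cy', 'R', 't']
side 52.13680655163695 251.82507871257584 187.98751780600088 [[0.9867, -0.1626, -0.0041], [-0.0664, -0.3793, -0.9229], [0.1485, 0.9109, -0.3851]] [-606.4, 83.7, 802.9] ['frame', 'vfov', 'cx', 'cy', 'R', 't']
{'clock': 0.1, 'joints': array([-1.27361933e+00,  3.00392929e-01,  1.52151129e+00, -1.04076748e-05,
        1.32070535e+00, -6.66085008e-02]), 'qd': array([ 0.00133539, -0.00160696, -0.00030811,  0.00115653, -0.00066886,
       -0.00089625]), 'effort': array([ 2.90969720e-04, -5.32644725e+01, -3.53281474e+01,  7.09205121e-02,
        2.35204550e-02, -4.81727341e-05]), 'eef_pos': array([ 195.62206289, -513.79314503,  212.95872843]), 'eef_rot': array([-3.14057732e+00, -5.76265180e-05,  3.63788052e-01]), 'wrist_force': array([ 0.16753036, -0.25609122,  0.02485505]), 'moment': array([ 0.0397788 , -0.03367725,  0.01667214]), 'finger_force': 0.0, 'finger_gap': 94.10943325647727} 8.0
```

View pics/top0.png

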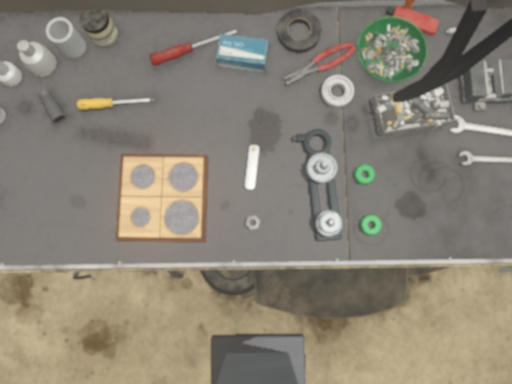

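View pics/side0.png

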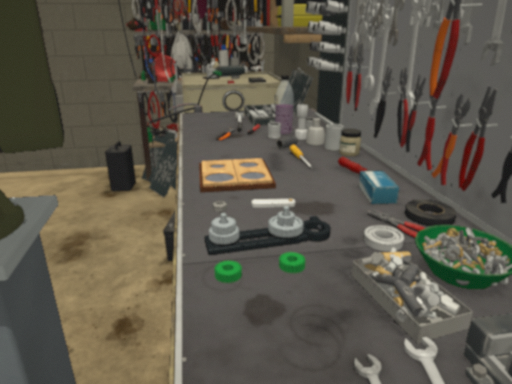

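The top view shows the banjo, with its studs near (321,167) and (329,222). The tray has pockets at (140,216), (143,176), (183,177) and (181,217). Things that could be mistaken for the gears: green rings at (365,175) and (372,225), a white ring at (338,91), a black ring at (299,30), and the nut at (253,222). The side view shows stacks at (223,230) and (286,220) with the smaller gears on top. I'll check those in a crop and measure.

```bash
cat > h.py <<'E'
import numpy as np,cv2
from cell import manip
def ray(c,u,v):
    f=192/np.tan(np.radians(c["vfov"]/2)); R=np.array(c["R"]);t=np.array(c["t"])
    return -R.T@t, R.T@np.array([(u-c["cx"])/f,(v-c["cy"])/f,1])
def plane(c,u,v,z):
    o,d=ray(c,u,v); return (o+d*(z-o[2])/d[2])
def proj(c,X):
    f=192/np.tan(np.radians(c["vfov"]/2)); p=np.array(c["R"])@np.array(X)+np.array(c["t"])
    return np.array([c["cx"]+f*p[0]/p[2],c["cy"]+f*p[1]/p[2]])
E
python3 - <<'E'
from h import *
c=manip.camera("top");s=manip.camera("side")
a=c["frame"][120:250,280:390];b=s["frame"][190:260,195:340]
A=cv2.resize(a[:,:,::-1],None,fx=4,fy=4,interpolation=cv2.INTER_CUBIC);B=cv2.resize(b[:,:,::-1],(350,169),interpolation=cv2.INTER_CUBIC)
B=cv2.copyMakeBorder(B,0,520-169,0,0,cv2.BORDER_CONSTANT)
cv2.imwrite("pics/crop1.png",np.hstack([A,B]))
# tray pockets
hsv=cv2.cvtColor(c["frame"],cv2.COLOR_RGB2HSV)
wood=cv2.inRange(hsv,(8,70,110),(28,255,255)); wood[:, :110]=0;wood[:,215:]=0;wood[:148]=0;wood[246:]=0
cs,h=cv2.findContours(wood,cv2.RETR_CCOMP,cv2.CHAIN_APPROX_NONE)
for k,q in enumerate(cs):
    if cv2.contourArea(q)>100:
        if h[0][k][3]<0: print("outer",cv2.minAreaRect(q), [np.round(plane(c,*p,22)[:2]) for p in cv2.boxPoints(cv2.minAreaRect(q))])
        else:
            e=cv2.fitEllipse(q);P=plane(c,*e[0],21)
            print("hole",np.round(e[0],1),np.round(np.array(e[1])*2.0,1),np.round(P,1))
E
```

```text
outer ((161.562744140625, 197.05288696289062), (89.4577865600586, 88.15052032470703), 1.468800663948059) [array([505., 293.]), array([698., 295.]), array([690.,  99.]), array([498., 103.])]
hole [140.1 216.5] [39.8 42.3] [554.9 242.9  21. ]
hole [181.  217.1] [71.3 72.3] [552.4 155.   21. ]
hole [142.4 176.4] [49.5 52. ] [642.5 240.4  21. ]
hole [182.6 177. ] [59.4 61.9] [639.9 152.9  21. ]
```

View pics/crop1.png

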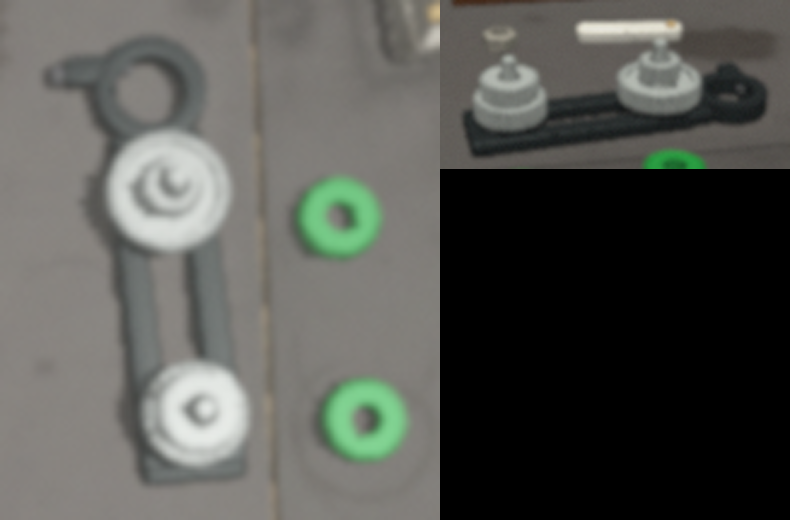

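The crop shows the stud near the clamp ring, at top pixel (322,167), holding gear_42 with gear_20 on it. The near stud at (330,222) holds gear_35 with gear_28 on it. The green ones at (365,174) and (371,225) are the look-alikes. Next I'll measure the stud axes.

```bash
python3 - <<'E'
from h import *
c=manip.camera("top");s=manip.camera("side")
g=cv2.GaussianBlur(c["frame"],(0,0),.7);hsv=cv2.cvtColor(g,cv2.COLOR_RGB2HSV)
m=cv2.inRange(hsv,(0,0,135),(179,45,255))
for (u0,v0,u1,v1) in((300,145,345,188),(308,205,348,242)):
    k=np.zeros_like(m);k[v0:v1,u0:u1]=m[v0:v1,u0:u1]
    q=np.vstack(cv2.findContours(k,cv2.RETR_EXTERNAL,cv2.CHAIN_APPROX_NONE)[0][:])
    q=cv2.convexHull(q);e=cv2.fitEllipse(q);print("hull",e,cv2.minEnclosingCircle(q),np.round(plane(c,*e[0],34),1),np.round(plane(c,*e[0],46),1))
# side gears
hs=cv2.cvtColor(s["frame"],cv2.COLOR_RGB2HSV);m2=cv2.inRange(hs,(0,0,110),(179,45,255))
for (u0,v0,u1,v1) in((205,196,243,247),(264,200,308,240)):
    for v in range(v0,v1,1):
        w=np.flatnonzero(m2[v,u0:u1]); 
        if len(w): print(v,u0+w[0],u0+w[-1],end=" | ")
    print()
# stud tips by hand from crop, two views (top px, side px)
for a,b in(((280+178/4,120+180/4),(195+222/2.414,190+40/2.414)),((280+205/4,120+410/4),(195+68/2.414,190+57/2.414))):
    o,d=ray(c,*a);p,e=ray(s,*b);x=np.linalg.lstsq(np.c_[d,-e],p-o,rcond=None)[0];print("tip",o+d*x[0],p+e*x[1],plane(c,*a,67.5))
E
```

```text
hull ((317.0121154785156, 169.29541015625), (35.77996826171875, 56.50221252441406), 96.65080261230469) ((320.9090881347656, 168.0), 25.16336441040039) [ 650.  -137.7   34. ] [ 647.5 -136.    46. ]
hull ((327.6712341308594, 227.23287963867188), (45.177799224853516, 53.622528076171875), 13.787274360656738) ((327.5, 224.02777099609375), 25.851715087890625) [ 525.6 -155.7   34. ] [ 524.8 -153.7   46. ]
201 216 224 | 202 213 225 | 203 213 226 | 204 213 226 | 205 213 225 | 206 214 224 | 207 215 222 | 208 219 220 | 209 216 220 | 212 222 224 | 213 221 226 | 214 220 226 | 215 220 226 | 216 218 230 | 217 215 232 | 218 214 234 | 219 213 235 | 220 212 235 | 221 211 236 | 222 211 236 | 223 211 235 | 224 211 236 | 225 211 236 | 226 211 237 | 227 210 238 | 228 209 238 | 229 208 238 | 230 208 238 | 231 208 238 | 232 209 238 | 233 209 237 | 234 209 237 | 235 210 237 | 236 210 237 | 237 210 237 | 238 211 236 | 239 211 235 | 240 212 233 | 241 214 229 | 242 220 227 | 
200 264 295 | 201 264 295 | 202 264 295 | 203 264 295 | 204 264 294 | 205 264 294 | 206 264 293 | 207 264 289 | 208 283 288 | 209 284 288 | 210 284 288 | 211 279 291 | 212 278 293 | 213 277 293 | 214 276 294 | 215 275 295 | 216 272 297 | 217 270 299 | 218 269 300 | 219 268 301 | 220 268 302 | 221 268 302 | 222 268 302 | 223 268 302 | 224 268 302 | 225 269 302 | 226 269 302 | 227 270 301 | 228 270 301 | 229 270 301 | 230 271 301 | 231 271 300 | 232 273 300 | 233 275 298 | 234 277 296 | 235 283 291 | 
tip [ 652.13705241 -148.86967099   65.83394483] [ 657.18946479 -149.6120762    67.06580928] [ 651.77078914 -148.59779646   67.5       ]
tip [ 532.87011265 -157.9652822    66.43773821] [ 536.04905625 -158.08370407   66.71396686] [ 532.78469252 -157.78050741   67.5       ]
```

```bash
python3 - <<'E'
from h import *
from scipy.optimize import least_squares
c=manip.camera("top");s=manip.camera("side")
g=cv2.cvtColor(c["frame"],cv2.COLOR_RGB2GRAY); 
for T in(165,180):
  for (u0,v0,u1,v1),zs in (((300,145,345,188),(36,)),((308,205,348,242),(52,36))):
    k=np.zeros_like(g);k[v0:v1,u0:u1]=(g[v0:v1,u0:u1]>T)*255
    q=max(cv2.findContours(k,cv2.RETR_EXTERNAL,cv2.CHAIN_APPROX_NONE)[0],key=cv2.contourArea)
    q=cv2.convexHull(q);e=cv2.fitEllipse(q);print(T,np.round(e[0],1),np.round(e[1],1),[np.round(plane(c,*e[0],z),1) for z in zs])
# side rows: symmetric column centre of the stack axis at known z -> line in xy; report predicted column
for n,X,u in(("42",plane(c,322.25,167.5,36),285),("28",plane(c,330.5,222.7,52),223.5)):
    print(n,np.round(X,1),"side pred col",proj(s,[X[0],X[1],X[2]-8])[0],"seen",u)
E
```

```text
165 [321.9 167.1] [28.3 29.6] [array([ 654.2, -148.1,   36. ])]
165 [329.1 222.9] [24.8 25.6] [array([ 533.3, -156. ,   52. ]), array([ 534.6, -158.7,   36. ])]
180 [321.9 167.3] [27.4 28.7] [array([ 653.8, -148. ,   36. ])]
180 [329.5 223.1] [23.1 24.7] [array([ 532.9, -156.8,   52. ]), array([ 534.1, -159.5,   36. ])]
42 [ 653.3 -148.7   36. ] side pred col 284.2637261732785 seen 285
28 [ 533.6 -158.9   52. ] side pred col 222.30249444241306 seen 223.5
```

Request:
jog_arm --pt "0.3 0.25 0 0 0 -0.07 0" --pt "0.6 0.5 0 0 0 -0.14 0" --pt "0.9 0.75 0 0 0 -0.21 0" --pt "1 0.83 0 0 0 -0.232 0" --pt "1 0.83 0 0 0 -0.232 0" --pt "1 0.83 0 0 0 -0.232 0" --grip_force 30

```text
clock: 0.9
eef_pos: [316.6, -413.6, 213.6]
eef_rot: [3.141, -0.0, 0.002]
wrist_force: [-0.9, -0.3, 0.2]
finger_gap: 94.3
finger_force: 0.0
```

Request:
jog_arm --pt "0.25 0.2 0 0 0 0 0" --pt "0.5 0.4 0 0 0 0 0" --pt "0.75 0.6 0 0 0 0 0" --pt "1 0.8 0 0 0 0 0" --pt "1 0.8 0 0 0 0 0" --pt "1 0.8 0 0 0 0 0"

```text
clock: 1.4
eef_pos: [436.1, -318.3, 213.2]
eef_rot: [-3.141, 0.0, 0.002]
wrist_force: [-0.4, 0.2, -0.1]
finger_gap: 93.7
finger_force: 0.0
```

Request:
jog_arm --pt "0.25 0.2 0 0 0 0 0" --pt "0.5 0.4 0 0 0 0 0" --pt "0.75 0.6 0 0 0 0 0" --pt "1 0.8 0 0 0 0 0" --pt "1 0.8 0 0 0 0 0" --pt "1 0.8 0 0 0 0 0"

```text
clock: 1.9
eef_pos: [555.6, -223.1, 212.9]
eef_rot: [-3.142, 0.001, 0.0]
wrist_force: [-0.2, -0.4, -0.9]
finger_gap: 93.7
finger_force: 0.0
```

Request:
jog_arm --pt "0.27 0.2 0 0 0 0 0" --pt "0.55 0.41 0 0 0 0 0" --pt "0.82 0.615 -0.1 0 0 0 0" --pt "0.82 0.615 -0.4 0 0 0 0" --pt "0.82 0.615 -0.7 0 0 0 0" --pt "0.82 0.615 -0.8 0 0 0 0" --pt "0.82 0.615 -0.8 0 0 0 0"

```text
clock: 2.48
eef_pos: [651.9, -150.4, 114.3]
eef_rot: [-3.14, 0.006, -0.003]
wrist_force: [0.2, -1.0, 0.1]
finger_gap: 94.0
finger_force: 0.0
```

```bash
python3 - <<'E'
from h import *
c=manip.camera("top");s=manip.camera("side")
a=c["frame"][110:240,260:390];b=s["frame"][130:260,215:345]
cv2.imwrite("pics/crop2.png",cv2.resize(np.hstack([a,b])[:,:,::-1],None,fx=3,fy=3,interpolation=cv2.INTER_CUBIC))
st=manip.read_state();print(st["eef_pos"])
for z in(0,8,-50):print(proj(c,st["eef_pos"]-[0,0,z]),proj(s,st["eef_pos"]-[0,0,z]))
E
```

```text
[ 654.07611004 -150.42875841  119.38549012]
[329.53760948 158.02276558] [286.28281564 180.97568698]
[328.85735142 158.97567829] [286.15342536 185.02976536]
[334.10559778 151.62387901] [287.11738962 154.8266723 ]
```

View pics/crop2.png

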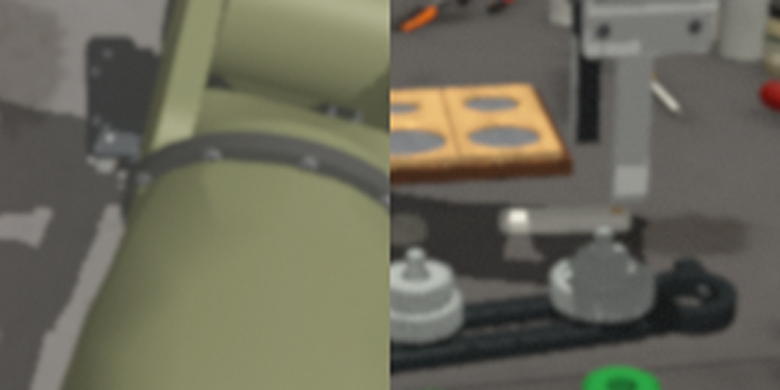

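The side crop shows the open gripper over the far stud, with the near fingertip at about px (295,195) and the far one at about (281,177). The arm hides the stack in the top view.

```bash
python3 - <<'E'
from h import *
s=manip.camera("side");st=manip.read_state();p=st["eef_pos"];print(p)
for dy in(-59.5,-47,47,59.5):
  print(dy,[np.round(proj(s,p+[dx,dy,-8]),1) for dx in(-8,8)])
f=s["frame"]
g=cv2.cvtColor(f,cv2.COLOR_RGB2GRAY);print(g[186:197:2,285:304]);print(g[170:180:2,270:304])
E
```

```text
[ 654.57686431 -150.18441341  120.25356664]
-59.5 [array([290.3, 197.9]), array([299.5, 197.2])]
-47 [array([288.5, 195. ]), array([297.5, 194.3])]
47 [array([276.5, 175.8]), array([284.5, 175.3])]
59.5 [array([275.1, 173.6]), array([283. , 173.1])]
[[ 97  97  99 101 110 126 140 147 148 147 148 149 147 147 147 142 123 104
   99]
 [ 97  98  99 103 113 131 146 153 152 152 152 152 152 151 153 144 124 103
   98]
 [ 96  96  98 103 113 133 147 152 152 150 153 152 153 152 153 145 126 105
   98]
 [ 98  98  96 103 118 140 151 151 149 147 148 147 147 148 148 142 123 104
   97]
 [ 97  97  97 103 112 124 128 126 125 123 123 122 120 118 118 112 105  99
   98]
 [ 98  99  99 101 102 105 106 105 105 105 105 104 104 104 102 100  97  95
   98]]
[[ 84  85  85  84  86  96 100  78  48  29  29  29  28  32  50  75  88  94
   95 100 107 113 119 120 119 118 120 119 119 120 120 117 105  97]
 [ 87  89  91  94  94 101 101  78  47  32  29  30  28  30  48  75  90  94
   96 101 106 113 117 120 120 120 120 119 119 119 122 120 109  97]
 [109  89  91  94  95 100  98  77  46  31  28  29  28  31  49  73  91  94
   97 102 108 114 117 120 120 119 120 121 118 120 123 125 114 100]
 [147 110  90  92  95  97  98  80  63  56  56  56  63  64  72  82  93  94
   98 103 110 116 118 118 118 119 119 118 121 119 118 113 105  98]
 [176 144 108  89  94  96  97  94  93  94  94  92  91  92  95  93  96  95
   98 103 110 114 120 119 120 120 120 119 121 119 119 113 103  99]]
```

Request:
jog_arm --pt "0 0 -0.1 0 0 0 0" --pt "0 0 -0.25 0 0 0 0" --pt "0 0 -0.4 0 0 0 0" --pt "0 0 -0.5 0 0 0 0.2" --pt "0 0 -0.5 0 0 0 0.3" --pt "0 0 -0.5 0 0 0 0.3"

```text
clock: 3.13
eef_pos: [654.2, -148.8, 57.8]
eef_rot: [3.142, -0.0, -0.001]
wrist_force: [1.1, -0.2, -0.1]
finger_gap: 77.3
finger_force: 0.0
```

Request:
jog_arm --pt "0 0 -0.05 0 0 0 0.4" --pt "0 0 -0.05 0 0 0 0.5" --pt "0 0 -0.05 0 0 0 0.6" --pt "0 0 -0.05 0 0 0 1" --pt "0 0 -0.05 0 0 0 1" --pt "0 0 -0.05 0 0 0 1" --pt "0 0 -0.05 0 0 0 1" --pt "0 0 -0.05 0 0 0 1"

```text
clock: 3.8
eef_pos: [654.2, -148.6, 51.7]
eef_rot: [3.142, -0.0, -0.001]
wrist_force: [0.5, 0.5, 1.2]
finger_gap: 31.4
finger_force: 30.0
```

Request:
jog_arm --pt "0 0 0.03 0 0 0 1" --pt "0 0 0.1 0 0 0 1" --pt "0 0 0.25 0 0 0 1" --pt "0 0 0.4 0 0 0 1" --pt "0 0 0.6 0 0 0 1" --pt "0 0 0.75 0 0 0 1" --pt "0 0 0.8 0 0 0 1" --pt "0 0 0.8 0 0 0 1"

```text
clock: 4.47
eef_pos: [654.7, -148.8, 149.5]
eef_rot: [3.141, -0.003, -0.001]
wrist_force: [0.0, -0.5, -0.5]
finger_gap: 31.5
finger_force: 30.0
```

```bash
python3 - <<'E'
from h import *
s=manip.camera("side");print(manip.read_state()["eef_pos"])
cv2.imwrite("pics/crop3.png",cv2.resize(s["frame"][130:260,205:345,::-1],None,fx=4,fy=4,interpolation=cv2.INTER_CUBIC))
E
```

```text
[ 654.16099887 -148.61043979  147.71142949]
```

View pics/crop3.png

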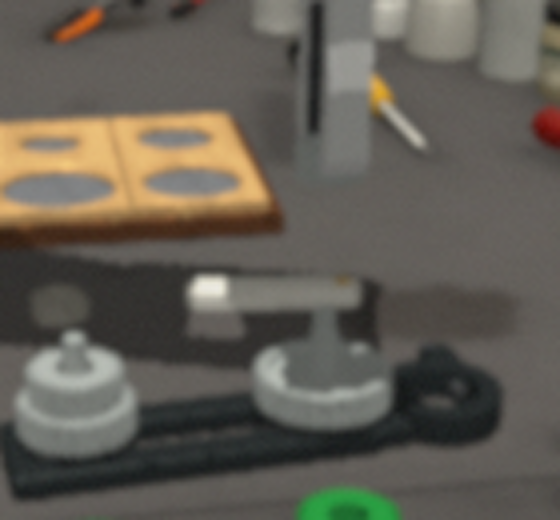

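The crop shows gear_20 up in the fingers, gear_42 left alone on the far stud at crop (322,385), and the near stack untouched.

Request:
jog_arm --pt "-0.04 0.15 0 0 0 0 1" --pt "-0.1 0.4 0 0 0 0 1" --pt "-0.15 0.6 0 0 0 0 1" --pt "-0.207 0.816 0 0 0 0 1" --pt "-0.207 0.816 0 0 0 0 1"

```text
clock: 4.93
eef_pos: [627.9, -46.7, 145.9]
eef_rot: [-3.141, 0.003, 0.002]
wrist_force: [1.3, 0.8, -0.2]
finger_gap: 31.3
finger_force: 30.0
```

Request:
jog_arm --pt "-0.04 0.15 0 0 0 0 1" --pt "-0.1 0.4 0 0 0 0 1" --pt "-0.15 0.6 0 0 0 0 1" --pt "-0.207 0.816 0 0 0 0 1" --pt "-0.207 0.816 0 0 0 0 1"

```text
clock: 5.35
eef_pos: [603.1, 50.6, 146.1]
eef_rot: [-3.141, 0.002, 0.002]
wrist_force: [-0.1, 0.3, -0.2]
finger_gap: 31.3
finger_force: 30.0
```

Request:
jog_arm --pt "-0.04 0.15 0 0 0 0 1" --pt "-0.1 0.4 0 0 0 0 1" --pt "-0.15 0.6 0 0 0 0 1" --pt "-0.207 0.816 0 0 0 0 1" --pt "-0.207 0.816 0 0 0 0 1"

```text
clock: 5.77
eef_pos: [578.4, 148.1, 146.3]
eef_rot: [-3.141, 0.002, 0.002]
wrist_force: [-0.2, -0.5, -0.8]
finger_gap: 31.1
finger_force: 30.0
```

Request:
jog_arm --pt "-0.04 0.15 0 0 0 0 1" --pt "-0.1 0.4 0 0 0 0 1" --pt "-0.15 0.6 0 0 0 0 1" --pt "-0.207 0.816 0 0 0 0 1" --pt "-0.207 0.816 0 0 0 0 1" --pt "-0.207 0.816 0 0 0 0 1" --pt "-0.207 0.816 0 0 0 0 1"

```text
clock: 6.35
eef_pos: [555.0, 242.0, 146.7]
eef_rot: [3.141, 0.001, -0.001]
wrist_force: [-1.0, -0.2, -1.3]
finger_gap: 31.3
finger_force: 30.0
```

Request:
jog_arm --pt "0 0 -0.1 0 0 0 1" --pt "0 0 -0.3 0 0 0 1" --pt "0 0 -0.5 0 0 0 1" --pt "0 0 -0.7 0 0 0 1" --pt "0 0 -0.78 0 0 0 1" --pt "0 0 -0.78 0 0 0 1" --pt "0 0 -0.78 0 0 0 1"

```text
clock: 6.93
eef_pos: [555.1, 242.5, 54.0]
eef_rot: [3.142, 0.0, -0.001]
wrist_force: [0.4, 0.7, 0.0]
finger_gap: 31.6
finger_force: 30.0
```

```bash
python3 - <<'E'
from h import *
s=manip.camera("side");c=manip.camera("top");print(manip.read_state()["eef_pos"])
a=s["frame"][130:210,185:295,::-1];b=c["frame"][145:245,100:220,::-1]
a=cv2.copyMakeBorder(a,0,20,0,10,cv2.BORDER_CONSTANT)
cv2.imwrite("pics/crop4.png",cv2.resize(np.hstack([a,b]),None,fx=3.3,fy=3.3,interpolation=cv2.INTER_CUBIC))
E
```

```text
[555.56630003 243.06747177  55.28095713]
```

View pics/crop4.png

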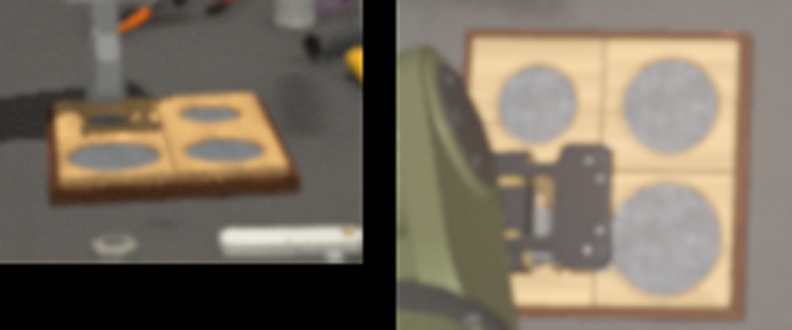

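The crop shows the gripper over the empty smallest pocket, at the left rear in the side view. Now lower it.

Request:
jog_arm --pt "0 0 -0.06 0 0 0 1" --pt "0 0 -0.12 0 0 0 1" --pt "0 0 -0.15 0 0 0 1" --pt "0 0 -0.17 0 0 0 1" --pt "0 0 -0.18 0 0 0 1" --pt "0 0 -0.185 0 0 0 1" --pt "0 0 -0.185 0 0 0 1"

```text
clock: 7.62
eef_pos: [554.8, 243.1, 31.8]
eef_rot: [-3.142, -0.0, -0.001]
wrist_force: [-0.7, 0.0, 0.3]
finger_gap: 31.3
finger_force: 30.0
```

Request:
jog_arm --pt "0 0 0 0 0 0 0.6" --pt "0 0 0 0 0 0 0.5" --pt "0 0 0 0 0 0 0.4" --pt "0 0 0 0 0 0 0.4" --pt "0 0 0.05 0 0 0 0.4" --pt "0 0 0.3 0 0 0 0.4" --pt "0 0 0.6 0 0 0 0.2" --pt "0 0 0.9 0 0 0 0"

```text
clock: 8.28
eef_pos: [554.3, 242.9, 141.1]
eef_rot: [3.141, 0.001, -0.001]
wrist_force: [0.2, 0.5, 1.0]
finger_gap: 66.3
finger_force: 0.0
```

Request:
jog_arm --pt "-0.01 -0.2 0 0 0 0 0" --pt "-0.02 -0.5 0 0 0 0 0" --pt "-0.041 -0.836 0 0 0 0 0" --pt "-0.041 -0.836 0 0 0 0 0"

```text
clock: 8.62
eef_pos: [549.6, 137.8, 140.3]
eef_rot: [3.141, -0.0, -0.004]
wrist_force: [0.3, 0.8, 0.4]
finger_gap: 91.8
finger_force: 0.0
```

Request:
jog_arm --pt "-0.01 -0.25 0 0 0 0 0" --pt "-0.02 -0.55 0 0 0 0 0" --pt "-0.041 -0.836 0 0 0 0 0" --pt "-0.041 -0.836 0 0 0 0 0"

```text
clock: 8.95
eef_pos: [544.7, 38.1, 140.2]
eef_rot: [3.141, -0.0, -0.004]
wrist_force: [-0.1, -0.4, 0.1]
finger_gap: 94.2
finger_force: 0.0
```

Request:
jog_arm --pt "-0.01 -0.25 0 0 0 0 0" --pt "-0.02 -0.55 0 0 0 0 0" --pt "-0.041 -0.836 0 0 0 0 0" --pt "-0.041 -0.836 0 0 0 0 0"

```text
clock: 9.28
eef_pos: [539.8, -61.9, 140.1]
eef_rot: [3.141, -0.001, -0.004]
wrist_force: [0.4, -0.0, -0.0]
finger_gap: 94.3
finger_force: 0.0
```

Request:
jog_arm --pt "-0.01 -0.25 0 0 0 0 0" --pt "-0.02 -0.55 0 0 0 0 0" --pt "-0.041 -0.836 0 0 0 0 0" --pt "-0.041 -0.836 0 0 0 0 0" --pt "-0.041 -0.836 0 0 0 0 0" --pt "-0.041 -0.836 0 0 0 0 0" --pt "-0.041 -0.836 0 0 0 0 0"

```text
clock: 9.87
eef_pos: [535.3, -156.8, 139.8]
eef_rot: [-3.141, -0.0, 0.001]
wrist_force: [-0.8, 0.0, 0.6]
finger_gap: 94.0
finger_force: 0.0
```

```bash
python3 - <<'E'
from h import *
s=manip.camera("side");c=manip.camera("top");print(manip.read_state()["eef_pos"])
a=s["frame"][140:260,185:295,::-1];b=c["frame"][145:245,100:220,::-1]
b=cv2.copyMakeBorder(b,0,20,0,0,cv2.BORDER_CONSTANT)
cv2.imwrite("pics/crop5.png",cv2.resize(np.hstack([a,b]),None,fx=3.4,fy=3.4,interpolation=cv2.INTER_CUBIC))
E
```

```text
[ 535.30999063 -156.9849152   139.80551763]
```

View pics/crop5.png

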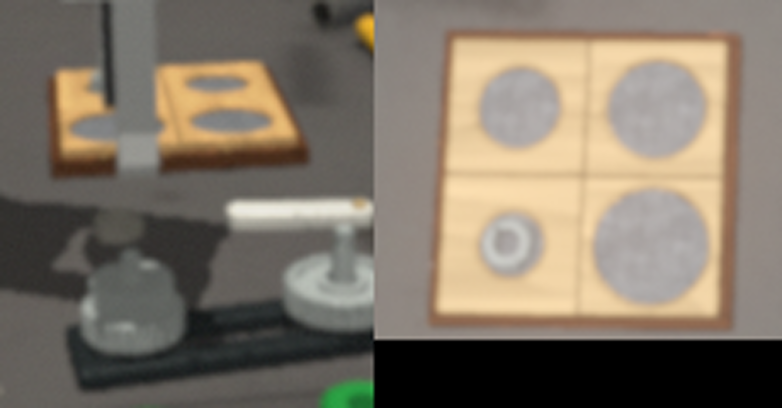

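gear_20 is seated in the smallest pocket at crop (508,242). The gripper is now over the near stud, at side crop (130,165).

Request:
jog_arm --pt "0 0 -0.15 0 0 0 0" --pt "0 0 -0.35 0 0 0 0" --pt "0 0 -0.55 0 0 0 0.2" --pt "0 0 -0.65 0 0 0 0.3" --pt "0 0 -0.7 0 0 0 0.4" --pt "0 0 -0.73 0 0 0 0.4" --pt "0 0 -0.73 0 0 0 0.4" --pt "0 0 -0.73 0 0 0 0.4"

```text
clock: 10.63
eef_pos: [535.6, -158.3, 53.1]
eef_rot: [3.141, -0.001, -0.0]
wrist_force: [-0.3, 0.4, 0.2]
finger_gap: 58.2
finger_force: 0.0
```

Request:
jog_arm --pt "0 0 0 0 0 0 0.5" --pt "0 0 0 0 0 0 1" --pt "0 0 0 0 0 0 1" --pt "0 0 0 0 0 0 1" --pt "0 0 0 0 0 0 1"

```text
clock: 11.05
eef_pos: [535.4, -158.3, 52.8]
eef_rot: [3.141, -0.001, -0.001]
wrist_force: [-0.8, 0.6, 7.1]
finger_gap: 43.9
finger_force: 30.0
```

Request:
jog_arm --pt "0 0 0.03 0 0 0 1" --pt "0 0 0.1 0 0 0 1" --pt "0 0 0.25 0 0 0 1" --pt "0 0 0.4 0 0 0 1" --pt "0 0 0.6 0 0 0 1" --pt "0 0 0.75 0 0 0 1" --pt "0 0 0.8 0 0 0 1" --pt "0 0 0.8 0 0 0 1"

```text
clock: 11.72
eef_pos: [535.6, -158.4, 149.7]
eef_rot: [3.141, -0.003, -0.001]
wrist_force: [0.6, 0.2, -1.2]
finger_gap: 43.4
finger_force: 30.0
```

```bash
python3 - <<'E'
from h import *
s=manip.camera("side");print(manip.read_state()["eef_pos"],manip.read_state()["wrist_force"])
cv2.imwrite("pics/crop6.png",cv2.resize(s["frame"][150:270,185:325,::-1],None,fx=4,fy=4,interpolation=cv2.INTER_CUBIC))
E
```

```text
[ 535.0296462  -158.20947531  148.10959868] [ 0.3624906   0.11881632 -0.92579534]
```

View pics/crop6.png

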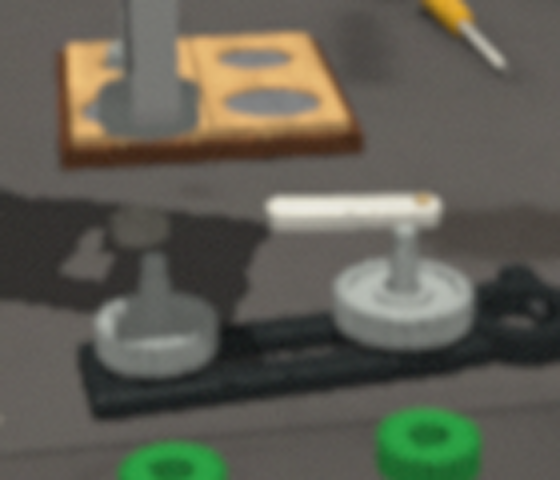

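The crop shows gear_28 held in the fingers at (147,105), with gear_35 and gear_42 left alone on their studs.

Request:
jog_arm --pt "0.04 0.15 0 0 0 0 1" --pt "0.11 0.4 0 0 0 0 1" --pt "0.16 0.6 0 0 0 0 1" --pt "0.224 0.83 0 0 0 0 1" --pt "0.224 0.83 0 0 0 0 1"

```text
clock: 12.18
eef_pos: [562.0, -54.8, 146.4]
eef_rot: [-3.14, 0.002, 0.002]
wrist_force: [0.3, -0.0, -1.1]
finger_gap: 43.7
finger_force: 30.0
```

Request:
jog_arm --pt "0.04 0.15 0 0 0 0 1" --pt "0.11 0.4 0 0 0 0 1" --pt "0.16 0.6 0 0 0 0 1" --pt "0.224 0.83 0 0 0 0 1" --pt "0.224 0.83 0 0 0 0 1"

```text
clock: 12.6
eef_pos: [588.9, 44.5, 146.4]
eef_rot: [-3.141, 0.002, 0.002]
wrist_force: [-0.2, -1.0, -0.6]
finger_gap: 43.9
finger_force: 30.0
```

Request:
jog_arm --pt "0.04 0.15 0 0 0 0 1" --pt "0.11 0.4 0 0 0 0 1" --pt "0.16 0.6 0 0 0 0 1" --pt "0.224 0.83 0 0 0 0 1" --pt "0.224 0.83 0 0 0 0 1"

```text
clock: 13.02
eef_pos: [615.7, 143.9, 146.3]
eef_rot: [-3.141, 0.002, 0.002]
wrist_force: [-0.7, -0.3, -0.9]
finger_gap: 43.7
finger_force: 30.0
```

Request:
jog_arm --pt "0.04 0.15 0 0 0 0 1" --pt "0.11 0.4 0 0 0 0 1" --pt "0.16 0.6 0 0 0 0 1" --pt "0.224 0.83 0 0 0 0 1" --pt "0.224 0.83 0 0 0 0 1" --pt "0.224 0.83 0 0 0 0 1" --pt "0.224 0.83 0 0 0 0 1"

```text
clock: 13.6
eef_pos: [642.3, 239.0, 146.8]
eef_rot: [3.141, 0.002, -0.001]
wrist_force: [0.1, 0.7, -1.0]
finger_gap: 43.6
finger_force: 30.0
```

Request:
jog_arm --pt "0 0 -0.1 0 0 0 1" --pt "0 0 -0.3 0 0 0 1" --pt "0 0 -0.5 0 0 0 1" --pt "0 0 -0.7 0 0 0 1" --pt "0 0 -0.78 0 0 0 1" --pt "0 0 -0.78 0 0 0 1" --pt "0 0 -0.78 0 0 0 1" --pt "0 0 -0.78 0 0 0 1"

```text
clock: 14.27
eef_pos: [643.3, 240.1, 56.1]
eef_rot: [-3.141, -0.002, -0.001]
wrist_force: [-0.4, -0.4, -1.6]
finger_gap: 43.5
finger_force: 30.0
```

Request:
jog_arm --pt "0 0 -0.06 0 0 0 1" --pt "0 0 -0.12 0 0 0 1" --pt "0 0 -0.15 0 0 0 1" --pt "0 0 -0.17 0 0 0 1" --pt "0 0 -0.18 0 0 0 1" --pt "0 0 -0.184 0 0 0 1" --pt "0 0 -0.184 0 0 0 1"

```text
clock: 14.85
eef_pos: [642.5, 240.2, 32.9]
eef_rot: [3.142, 0.0, -0.001]
wrist_force: [-3.0, -0.9, 3.3]
finger_gap: 43.5
finger_force: 30.0
```

Request:
jog_arm --pt "0 0 0 0 0 0 0.5" --pt "0 0 0 0 0 0 0.4" --pt "0 0 0 0 0 0 0.35" --pt "0 0 0 0 0 0 0.35" --pt "0 0 0.05 0 0 0 0.35" --pt "0 0 0.3 0 0 0 0.35" --pt "0 0 0.6 0 0 0 0.2" --pt "0 0 0.9 0 0 0 0"

```text
clock: 15.52
eef_pos: [642.2, 240.1, 141.7]
eef_rot: [3.141, 0.001, -0.001]
wrist_force: [-0.4, -0.3, 0.9]
finger_gap: 71.2
finger_force: 0.0
```

Request:
jog_arm --pt "0.01 -0.2 0 0 0 0 0" --pt "0.015 -0.5 0 0 0 0 0" --pt "0.024 -0.81 0 0 0 0 0" --pt "0.024 -0.81 0 0 0 0 0"

```text
clock: 15.85
eef_pos: [645.9, 137.5, 141.1]
eef_rot: [3.141, -0.001, -0.005]
wrist_force: [-0.0, -0.5, -0.6]
finger_gap: 93.4
finger_force: 0.0
```

Request:
jog_arm --pt "0.01 -0.25 0 0 0 0 0" --pt "0.015 -0.5 0 0 0 0 0" --pt "0.024 -0.81 0 0 0 0 0" --pt "0.024 -0.81 0 0 0 0 0"

```text
clock: 16.18
eef_pos: [648.6, 40.5, 140.9]
eef_rot: [3.141, -0.001, -0.005]
wrist_force: [0.2, -0.5, -0.3]
finger_gap: 93.7
finger_force: 0.0
```

Request:
jog_arm --pt "0.01 -0.25 0 0 0 0 0" --pt "0.015 -0.5 0 0 0 0 0" --pt "0.024 -0.81 0 0 0 0 0" --pt "0.024 -0.81 0 0 0 0 0"

```text
clock: 16.52
eef_pos: [651.2, -56.5, 140.8]
eef_rot: [3.141, -0.0, -0.005]
wrist_force: [0.1, -0.7, 0.3]
finger_gap: 93.5
finger_force: 0.0
```

Request:
jog_arm --pt "0.01 -0.25 0 0 0 0 0" --pt "0.015 -0.5 0 0 0 0 0" --pt "0.024 -0.81 0 0 0 0 0" --pt "0.024 -0.81 0 0 0 0 0" --pt "0.024 -0.81 0 0 0 0 0" --pt "0.024 -0.81 0 0 0 0 0" --pt "0.024 -0.81 0 0 0 0 0"

```text
clock: 17.1
eef_pos: [654.3, -147.0, 140.5]
eef_rot: [-3.141, -0.0, 0.001]
wrist_force: [0.2, -0.0, -0.0]
finger_gap: 94.3
finger_force: 0.0
```

```bash
python3 - <<'E'
from h import *
s=manip.camera("side");c=manip.camera("top");print(manip.read_state()["eef_pos"])
a=s["frame"][140:260,185:315,::-1];b=c["frame"][145:245,110:220,::-1]
b=cv2.copyMakeBorder(b,0,20,0,0,cv2.BORDER_CONSTANT)
cv2.imwrite("pics/crop7.png",cv2.resize(np.hstack([a,b]),None,fx=3.3,fy=3.3,interpolation=cv2.INTER_CUBIC))
E
```

```text
[ 654.28801242 -147.22517024  140.54423444]
```

View pics/crop7.png

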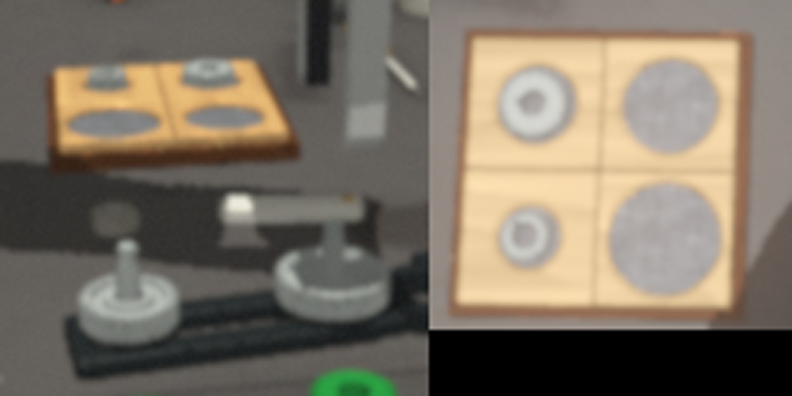

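gear_28 at crop (538,103) and gear_20 at (527,236) both sit in their pockets. The gripper is over gear_42.

Request:
jog_arm --pt "0 0 -0.15 0 0 0 0" --pt "0 0 -0.35 0 0 0 0" --pt "0 0 -0.55 0 0 0 0" --pt "0 0 -0.7 0 0 0 0" --pt "0 0 -0.8 0 0 0 0" --pt "0 0 -0.87 0 0 0 0.1" --pt "0 0 -0.87 0 0 0 0.2" --pt "0 0 -0.87 0 0 0 0.2"

```text
clock: 17.87
eef_pos: [654.5, -148.4, 36.6]
eef_rot: [3.141, -0.001, -0.0]
wrist_force: [0.3, -0.3, 0.1]
finger_gap: 77.7
finger_force: 0.0
```

Request:
jog_arm --pt "0 0 0 0 0 0 0.25" --pt "0 0 0 0 0 0 1" --pt "0 0 0 0 0 0 1" --pt "0 0 0 0 0 0 1" --pt "0 0 0 0 0 0 1" --grip_force 40

```text
clock: 18.28
eef_pos: [654.7, -148.7, 37.2]
eef_rot: [3.141, -0.002, -0.001]
wrist_force: [-0.3, 1.2, 7.2]
finger_gap: 65.1
finger_force: 40.0
```

Request:
jog_arm --pt "0 0 0.03 0 0 0 1" --pt "0 0 0.1 0 0 0 1" --pt "0 0 0.25 0 0 0 1" --pt "0 0 0.4 0 0 0 1" --pt "0 0 0.6 0 0 0 1" --pt "0 0 0.8 0 0 0 1" --pt "0 0 0.9 0 0 0 1" --pt "0 0 0.9 0 0 0 1"

```text
clock: 18.95
eef_pos: [655.1, -148.9, 147.4]
eef_rot: [3.14, -0.005, -0.001]
wrist_force: [0.3, -0.6, -2.5]
finger_gap: 64.9
finger_force: 40.0
```

```bash
python3 - <<'E'
from h import *
s=manip.camera("side");print(manip.read_state()["eef_pos"],manip.read_state()["wrist_force"])
cv2.imwrite("pics/crop8.png",cv2.resize(s["frame"][140:260,205:345,::-1],None,fx=4,fy=4,interpolation=cv2.INTER_CUBIC))
E
```

```text
[ 654.39818078 -148.70857808  144.84547095] [-0.04738964  1.06353912 -2.33119181]
```

View pics/crop8.png

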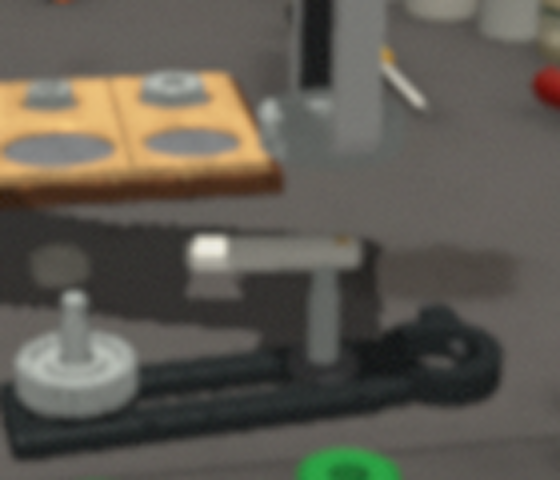

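The crop shows gear_42 held in the fingers at about (320,130) and the far stud bare.

Request:
jog_arm --pt "-0.04 0.13 0 0 0 0 1" --pt "-0.12 0.36 0 0 0 0 1" --pt "-0.2 0.6 0 0 0 0 1" --pt "-0.282 0.843 0 0 0 0 1" --pt "-0.282 0.843 0 0 0 0 1"

```text
clock: 19.42
eef_pos: [618.3, -43.0, 142.0]
eef_rot: [-3.14, 0.004, 0.003]
wrist_force: [0.5, 0.2, -3.3]
finger_gap: 65.0
finger_force: 40.0
```

Request:
jog_arm --pt "-0.04 0.13 0 0 0 0 1" --pt "-0.12 0.36 0 0 0 0 1" --pt "-0.2 0.6 0 0 0 0 1" --pt "-0.282 0.843 0 0 0 0 1" --pt "-0.282 0.843 0 0 0 0 1"

```text
clock: 19.83
eef_pos: [584.5, 58.0, 142.7]
eef_rot: [-3.141, 0.002, 0.002]
wrist_force: [0.3, 0.2, -2.3]
finger_gap: 65.0
finger_force: 40.0
```

Request:
jog_arm --pt "-0.04 0.13 0 0 0 0 1" --pt "-0.12 0.36 0 0 0 0 1" --pt "-0.2 0.6 0 0 0 0 1" --pt "-0.282 0.843 0 0 0 0 1" --pt "-0.282 0.843 0 0 0 0 1" --pt "-0.282 0.843 0 0 0 0 1" --pt "-0.282 0.843 0 0 0 0 1"

```text
clock: 20.42
eef_pos: [552.4, 154.5, 143.2]
eef_rot: [3.141, 0.001, -0.001]
wrist_force: [-0.4, -0.7, -2.1]
finger_gap: 65.2
finger_force: 40.0
```

Request:
jog_arm --pt "0 0 -0.1 0 0 0 1" --pt "0 0 -0.3 0 0 0 1" --pt "0 0 -0.5 0 0 0 1" --pt "0 0 -0.7 0 0 0 1" --pt "0 0 -0.74 0 0 0 1" --pt "0 0 -0.74 0 0 0 1" --pt "0 0 -0.74 0 0 0 1" --pt "0 0 -0.74 0 0 0 1"

```text
clock: 21.08
eef_pos: [553.4, 154.7, 56.5]
eef_rot: [-3.141, -0.002, -0.001]
wrist_force: [-0.7, -0.6, -2.3]
finger_gap: 65.1
finger_force: 40.0
```

Request:
jog_arm --pt "0 0 -0.06 0 0 0 1" --pt "0 0 -0.12 0 0 0 1" --pt "0 0 -0.15 0 0 0 1" --pt "0 0 -0.17 0 0 0 1" --pt "0 0 -0.18 0 0 0 1" --pt "0 0 -0.188 0 0 0 1" --pt "0 0 -0.188 0 0 0 1"

```text
clock: 21.67
eef_pos: [552.4, 154.9, 33.2]
eef_rot: [3.141, 0.0, -0.001]
wrist_force: [-5.7, -2.2, 5.5]
finger_gap: 65.2
finger_force: 40.0
```

Request:
jog_arm --pt "0 0 0 0 0 0 0.28" --pt "0 0 0 0 0 0 0.2" --pt "0 0 0 0 0 0 0.16" --pt "0 0 0 0 0 0 0.16" --pt "0 0 0.05 0 0 0 0.16" --pt "0 0 0.3 0 0 0 0.16" --pt "0 0 0.6 0 0 0 0.1" --pt "0 0 0.9 0 0 0 0"

```text
clock: 22.33
eef_pos: [552.2, 154.8, 142.1]
eef_rot: [3.141, 0.001, -0.001]
wrist_force: [0.1, 0.0, -0.4]
finger_gap: 88.2
finger_force: 0.0
```

Request:
jog_arm --pt "-0.01 -0.2 0 0 0 0 0" --pt "-0.02 -0.5 0 0 0 0 0" --pt "-0.049 -0.869 0 0 0 0 0" --pt "-0.049 -0.869 0 0 0 0 0"

```text
clock: 22.67
eef_pos: [546.4, 45.8, 141.3]
eef_rot: [3.141, -0.001, -0.004]
wrist_force: [0.7, 1.0, 0.5]
finger_gap: 94.3
finger_force: 0.0
```

Request:
jog_arm --pt "-0.01 -0.25 0 0 0 0 0" --pt "-0.02 -0.55 0 0 0 0 0" --pt "-0.049 -0.869 0 0 0 0 0" --pt "-0.049 -0.869 0 0 0 0 0"

```text
clock: 23.0
eef_pos: [540.4, -58.6, 141.1]
eef_rot: [3.141, -0.0, -0.005]
wrist_force: [-0.5, 0.0, 1.1]
finger_gap: 93.7
finger_force: 0.0
```

Request:
jog_arm --pt "-0.01 -0.25 0 0 0 0 0" --pt "-0.02 -0.55 0 0 0 0 0" --pt "-0.049 -0.869 0 0 0 0 0" --pt "-0.049 -0.869 0 0 0 0 0" --pt "-0.049 -0.869 0 0 0 0 0" --pt "-0.049 -0.869 0 0 0 0 0" --pt "-0.049 -0.869 0 0 0 0 0"

```text
clock: 23.58
eef_pos: [535.1, -156.9, 140.8]
eef_rot: [-3.141, -0.0, 0.001]
wrist_force: [0.1, -0.3, -0.1]
finger_gap: 93.7
finger_force: 0.0
```

```bash
python3 - <<'E'
from h import *
s=manip.camera("side");c=manip.camera("top");print(manip.read_state()["eef_pos"])
a=s["frame"][140:260,185:315,::-1];b=c["frame"][145:245,110:220,::-1]
b=cv2.copyMakeBorder(b,0,20,0,0,cv2.BORDER_CONSTANT)
cv2.imwrite("pics/crop9.png",cv2.resize(np.hstack([a,b]),None,fx=3.3,fy=3.3,interpolation=cv2.INTER_CUBIC))
E
```

```text
[ 535.17089275 -156.82602149  140.7226566 ]
```

View pics/crop9.png

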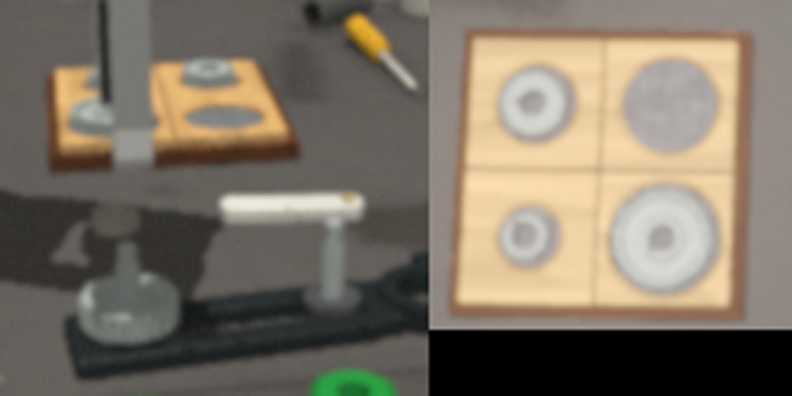

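Three gears are seated (gear_42 at crop (661,238)), and the gripper is over gear_35.

Request:
jog_arm --pt "0 0 -0.15 0 0 0 0" --pt "0 0 -0.35 0 0 0 0" --pt "0 0 -0.55 0 0 0 0" --pt "0 0 -0.7 0 0 0 0" --pt "0 0 -0.8 0 0 0 0.1" --pt "0 0 -0.87 0 0 0 0.2" --pt "0 0 -0.87 0 0 0 0.3" --pt "0 0 -0.87 0 0 0 0.3"

```text
clock: 24.35
eef_pos: [535.3, -157.8, 36.7]
eef_rot: [3.141, -0.0, -0.0]
wrist_force: [0.0, -0.2, 0.2]
finger_gap: 70.6
finger_force: 0.0
```

Request:
jog_arm --pt "0 0 0 0 0 0 0.35" --pt "0 0 0 0 0 0 1" --pt "0 0 0 0 0 0 1" --pt "0 0 0 0 0 0 1" --pt "0 0 0 0 0 0 1"

```text
clock: 24.77
eef_pos: [535.5, -158.1, 37.2]
eef_rot: [3.141, -0.002, -0.001]
wrist_force: [-0.5, 0.5, 7.1]
finger_gap: 54.5
finger_force: 40.0
```

Request:
jog_arm --pt "0 0 0.03 0 0 0 1" --pt "0 0 0.1 0 0 0 1" --pt "0 0 0.25 0 0 0 1" --pt "0 0 0.4 0 0 0 1" --pt "0 0 0.6 0 0 0 1" --pt "0 0 0.8 0 0 0 1" --pt "0 0 0.9 0 0 0 1" --pt "0 0 0.9 0 0 0 1"

```text
clock: 25.43
eef_pos: [536.0, -158.3, 147.2]
eef_rot: [3.14, -0.004, -0.001]
wrist_force: [-0.1, 0.2, -1.9]
finger_gap: 54.6
finger_force: 40.0
```

Request:
jog_arm --pt "0.04 0.13 0 0 0 0 1" --pt "0.12 0.36 0 0 0 0 1" --pt "0.2 0.6 0 0 0 0 1" --pt "0.292 0.863 0 0 0 0 1" --pt "0.292 0.863 0 0 0 0 1"

```text
clock: 25.85
eef_pos: [570.5, -50.0, 142.7]
eef_rot: [-3.14, 0.002, 0.003]
wrist_force: [-0.1, 0.9, -2.5]
finger_gap: 54.2
finger_force: 40.0
```

Request:
jog_arm --pt "0.04 0.13 0 0 0 0 1" --pt "0.12 0.36 0 0 0 0 1" --pt "0.2 0.6 0 0 0 0 1" --pt "0.292 0.863 0 0 0 0 1" --pt "0.292 0.863 0 0 0 0 1"

```text
clock: 26.27
eef_pos: [605.4, 53.6, 142.5]
eef_rot: [-3.141, 0.002, 0.003]
wrist_force: [-1.2, -0.2, -1.7]
finger_gap: 54.6
finger_force: 40.0
```

Request:
jog_arm --pt "0.04 0.13 0 0 0 0 1" --pt "0.12 0.36 0 0 0 0 1" --pt "0.2 0.6 0 0 0 0 1" --pt "0.292 0.863 0 0 0 0 1" --pt "0.292 0.863 0 0 0 0 1" --pt "0.292 0.863 0 0 0 0 1" --pt "0.292 0.863 0 0 0 0 1"

```text
clock: 26.85
eef_pos: [639.6, 152.0, 142.9]
eef_rot: [3.141, 0.002, -0.001]
wrist_force: [0.4, 0.6, -1.2]
finger_gap: 54.3
finger_force: 40.0
```

Request:
jog_arm --pt "0 0 -0.1 0 0 0 1" --pt "0 0 -0.3 0 0 0 1" --pt "0 0 -0.5 0 0 0 1" --pt "0 0 -0.7 0 0 0 1" --pt "0 0 -0.74 0 0 0 1" --pt "0 0 -0.74 0 0 0 1" --pt "0 0 -0.74 0 0 0 1" --pt "0 0 -0.74 0 0 0 1"

```text
clock: 27.52
eef_pos: [640.9, 152.5, 57.1]
eef_rot: [-3.141, -0.002, -0.001]
wrist_force: [0.1, 0.5, -1.5]
finger_gap: 54.4
finger_force: 40.0
```

Request:
jog_arm --pt "0 0 -0.06 0 0 0 1" --pt "0 0 -0.12 0 0 0 1" --pt "0 0 -0.15 0 0 0 1" --pt "0 0 -0.17 0 0 0 1" --pt "0 0 -0.18 0 0 0 1" --pt "0 0 -0.188 0 0 0 1" --pt "0 0 -0.188 0 0 0 1"

```text
clock: 28.1
eef_pos: [640.1, 152.8, 33.2]
eef_rot: [3.142, 0.0, -0.001]
wrist_force: [-1.7, 0.0, 1.5]
finger_gap: 54.4
finger_force: 40.0
```

Request:
jog_arm --pt "0 0 0 0 0 0 0.4" --pt "0 0 0 0 0 0 0.3" --pt "0 0 0 0 0 0 0.27" --pt "0 0 0 0 0 0 0.27" --pt "0 0 0.05 0 0 0 0.27" --pt "0 0 0.3 0 0 0 0.27" --pt "0 0 0.6 0 0 0 0.2" --pt "0 0 0.9 0 0 0 0"

```text
clock: 28.77
eef_pos: [639.7, 152.6, 142.2]
eef_rot: [3.141, 0.001, -0.001]
wrist_force: [-0.2, 0.5, 0.1]
finger_gap: 78.7
finger_force: 0.0
```

Request:
jog_arm --pt "0 -0.25 0 0 0 0 0" --pt "0 -0.55 0 0 0 0 0" --pt "0 -0.9 0 0 0 0 0" --pt "0 -0.9 0 0 0 0 0"

```text
clock: 29.1
eef_pos: [640.2, 38.7, 141.6]
eef_rot: [3.14, -0.001, -0.005]
wrist_force: [-0.1, -0.2, -0.3]
finger_gap: 94.0
finger_force: 0.0
```

Request:
jog_arm --pt "0 -0.25 0 0 0 0 0" --pt "0 -0.55 0 0 0 0 0" --pt "0 -0.9 0 0 0 0 0" --pt "0 -0.9 0 0 0 0 0" --pt "0 -0.9 0 0 0 0 0" --pt "0 -0.9 0 0 0 0 0"

```text
clock: 29.6
eef_pos: [640.1, -63.0, 141.1]
eef_rot: [-3.141, -0.0, -0.001]
wrist_force: [-0.5, 1.3, 0.0]
finger_gap: 94.0
finger_force: 0.0
```

```bash
python3 - <<'E'
from h import *
s=manip.camera("side");c=manip.camera("top");print(manip.read_state()["eef_pos"])
a=s["frame"][140:260,185:315,::-1];b=c["frame"][145:245,110:220,::-1]
b=cv2.copyMakeBorder(b,0,20,0,0,cv2.BORDER_CONSTANT)
cv2.imwrite("pics/crop10.png",cv2.resize(np.hstack([a,b]),None,fx=3.3,fy=3.3,interpolation=cv2.INTER_CUBIC))
# seated gear outlines at top z=32, bright low-saturation
hsv=cv2.cvtColor(c["frame"],cv2.COLOR_RGB2HSV);m=cv2.inRange(hsv,(0,0,172),(179,60,255))
for n,X in(("20",(554.9,242.9)),("28",(642.5,240.4)),("35",(639.9,152.9)),("42",(552.4,155))):
    u,v=proj(c,[*X,32]).astype(int);k=np.zeros_like(m);k[v-19:v+20,u-19:u+20]=m[v-19:v+20,u-19:u+20]
    q=cv2.convexHull(max(cv2.findContours(k,0,1)[0],key=cv2.contourArea));e=cv2.fitEllipse(q)
    print(n,np.round(e[1],1),np.round(plane(c,*e[0],32)[:2]-X,1))
E
```

```text
[640.17534927 -62.04595313 141.04383805]
20 [18.4 19.2] [-1.  -3.1]
28 [23.1 24.1] [-1.9 -2.7]
35 [26.9 28.9] [-1.4 -1.2]
42 [24.  34.5] [2.7 6.9]
```

View pics/crop10.png

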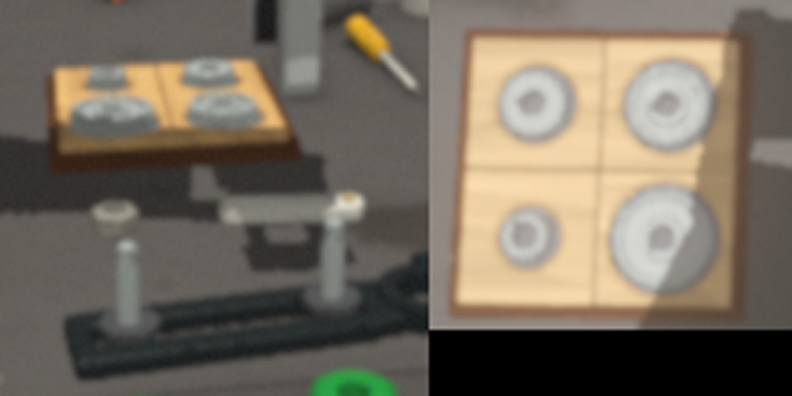

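The view shows both studs bare and all four gears flat in their own pockets. The three unshadowed gears measure within 3.5 mm of centre. The fit for gear_42 is thrown off by a shadow across it, but it looks centred.

```bash
python3 -c "
from cell import manip
print(manip.sign_off())"
```

```text
the job is handed in; nothing more can be done
None
```

I set all four gears flat in the pockets of their own sizes and handed the job in at about 30 s; the hand-in gave no verdict, and gear_42's centring was judged by eye because a shadow spoiled its measurement.

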